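Start a board test in the right order

ROBOT

A 6-joint arm with a two-finger parallel gripper is mounted at the origin on a cart in front of the work surface, level with it; the furniture and walls round the work are solid. World frame = base frame: x ahead of the robot, y to its left, z up, the work surface at z = 0. Lengths are in mm, angles in rad, forces in N, time in s.
With the tool pointing down it reaches from about 300 to 875 mm from the base axis. Payload 6.4 kg.
Tool frame: the origin (TCP) lies at the very end of the fingers, on their centre line; the grasp point (between the pads) lies 19 mm behind it (r.grip_point_offset is the distance from the TCP to the grasp point, in mm); x points along the fingers, y is the direction in which the jaws open and shut, and the axes are right-handed (so a half turn about x gives the same grasp; the last joint's range is limited). The gripper opens to 88 mm and grips with 3 to 60 N. Pads are 18 mm wide; open, the fingers measure 123 mm over their backs; the gripper's body (75 mm by 187 mm) begins 45 mm behind the grasp point.
Start: joints at [1.005, 0.181, 1.607, -0, 1.354, -0.206], TCP at [202.439, 538.2, 238.714] pointing down, gripper open.
Joint ranges: [-2.99, 2.99], [-0.89, 2.07], [0.3, 2.58], [-1.14, 4.28], [0, 2.63], [-3.12, 3.12]. Speed limits (rad/s): [2.57, 2.57, 3.01, 3.14, 3.14, 3.14].

INTERFACE

Orientations are given as a unit quaternion [x, y, z, w].
In Python, from rig import r gives the robot as it stands.
- The arm moves only by the shell command python3 -m jog 'ROWS' [FORCE]. ROWS is JSON, a list of rows, each a list of 3 entries, a list of its own where there are three numbers: the shift along the tool's x, y, z in m, then the turn, a rotation vector about the tool's x, y, z in rad, then the finger opening in m, from 0 to 0.0881. A call has 1 to 8 rows; each row is the pose to reach, as a shift and turn from the pose commanded when the call began, along the tool's axes at that moment; what a row does not reach only later rows make up. A row lasts 1/8 s, in which the tool goes at most 62.5 mm and 10.7 degrees, less where a joint would pass 70% of its speed; a pose out of reach is approached as far as the arm can. A call with a gripper value outside its range is refused whole. The fingers move at their own pace and stop on an object; FORCE is the grip in N (left out, the last holds). Time passes only in rows, so rows that repeat a pose let the fingers close. It gives the time, the measured TCP pose, the force and the opening at its end, in the units of the state.
- r.get_obs(): the state, without advancing time (a new reading comes with each control period).
- r.read_camera(name): name is "side" or "top"; returns the picture (480x640x3 uint8, blue, green, red); there is no depth.
- r.camera_info(name): a dict with "camera_matrix" (3x3 intrinsics, pixels), "rvec" (rotation vector, rad) and "tvec" (3), from world to camera coordinates, as OpenCV has them. Camera axes: x right, y down, z forward; pixel columns grow to the right and rows downward; lengths in mm; the calibration is good to about 2 mm. A picture is of the moment at which its call begins. camera_info takes no time and is no camera call.
- r.finish_job(): hands the job in, once; it reports no verdict.
Trained networks look in the newest picture that a camera, given by its name, has taken for a name from the list of things; names that differ only in an ending like _2 or _b are one class to them, and where a whole thing is asked for, a point or a joint stands for the part that bears it (a point fixed in the world has none). Each returns a list of dicts, best first, with "conf" (0 to 1); they miss things now and then, are a little off and sometimes report something else, mostly with a low value. They report only what shows in the picture. A call takes as long as a camera call. They do not tell look-alikes from the thing itself.
- r.boxes_of(camera, query): "point" ([column, row] in pixels, amid what is visible of it).
The state is a dict: "t": time; "joint_pos": joint angles; "qd": joint speeds; "joint_efforts": joint torques, N m; "tool_pos": TCP position; "eef_rot": TCP orientation; "force": force on the tool from outside, world axes, zero at the start; "torque": the same for the moment, N m; "grip_width": finger opening in mm.
Only numpy, scipy, OpenCV 4.12 (cv2) and the standard library are available. Lean on these libraries where they do the work, as an engineer would, in place of code of your own. Each camera call takes 0.05 s, during which the arm holds its last target.

TASK

Start the test of the green circuit board that lies in the grey test fixture by pressing its controls in order: first press the black rocker fully down on the half with the white mark, then push the blue button fully home, then push the green button fully home. The buttons stay in when pushed; do not push green before blue is home or blue before the rocker is on, and leave the red button out. Leave the board and the small things round the fixture where they are: do not pick any of them up or push them aside.

Things in the scene. Friction and masses are not known exactly. Their poses are not given: they have to be found in the camera images.
- test_fixture: grey board test fixture fixed to the bench, 130 (x) x 172 (y) x 55 mm high, aluminium top face 55 mm above the bench. Origin: centre of its underside, on the bench; x points across it away from the robot side, y along it (to the left), z up. Controls stand in a row along y, 32 mm from the centre on the near (-x) side: the rocker at y = +60 mm and the buttons at y = +14, -25 and -64 mm in any order. The board lies in a nest of 9 mm high white corner guides behind them.
- rocker (a joint): black V-shaped rocker switch, 52 mm long (along the fixture's x) and 24 mm wide, its middle about 8 mm above the top face. Value, rad: 0 off (near half down and level, far half raised), 0.4 on (far half down and level, near half raised). The far (+x) half bears a white bar. It turns against about 0.05 N m of friction and stays where it is left.
- rocker_on_face (a point): point on the upper face of the rocker's far half (the half with the white bar), 18 mm from the pivot; pressing straight down here switches it on. It starts about 70 mm above the bench, ends 63 mm above it and moves with the rocker.
- blue_button (a joint): blue latching push button: round blue cap, 24 mm across, in a steel collar (31 mm across, 4 mm high) on the fixture's top face. Value = how far it is pushed in, m: 0 out (cap top 15 mm above the fixture's face), 0.008 fully home (cap top 7 mm above the face, still 3 mm proud of the collar). No spring: it resists with about 2.5 N and stays where it is pushed.
- blue_top (a point): centre of the top of the blue button's cap; moves down with the cap. At the start about 70 mm above the bench. The three buttons stand in one row along the fixture's y axis, 39 mm apart; which colour stands where changes from run to run.
- green_button (a joint): green latching push button: round green cap, 24 mm across, in a steel collar (31 mm across, 4 mm high) on the fixture's top face. Value = how far it is pushed in, m: 0 out (cap top 15 mm above the fixture's face), 0.008 fully home (cap top 7 mm above the face, still 3 mm proud of the collar). No spring: it resists with about 2.5 N and stays where it is pushed.
- green_top (a point): centre of the top of the green button's cap; moves down with the cap. At the start about 70 mm above the bench. The three buttons stand in one row along the fixture's y axis, 39 mm apart; which colour stands where changes from run to run.
- red_button (a joint): red latching push button: round red cap, 24 mm across, in a steel collar (31 mm across, 4 mm high) on the fixture's top face. Value = how far it is pushed in, m: 0 out (cap top 15 mm above the fixture's face), 0.008 fully home (cap top 7 mm above the face, still 3 mm proud of the collar). No spring: it resists with about 2.5 N and stays where it is pushed. Leave it out.
- red_top (a point): centre of the top of the red button's cap; moves down with the cap. At the start about 70 mm above the bench. The three buttons stand in one row along the fixture's y axis, 39 mm apart; which colour stands where changes from run to run.
- green_board: loose green circuit board, 50 x 70 x 10 mm, lying in the fixture's nest, its underside 58 mm above the bench; origin: centre of its underside. Leave alone.
- flux_bottle: loose small cream bottle with a black cap and a yellow label, 36 mm across, 66 mm high, standing at the right of the fixture; origin: centre of its underside. Leave alone.
- usb_stick: loose black memory stick, 17 x 52 x 8 mm, lying in front of the fixture; origin: centre of its underside. Leave alone.
- heat_sink: loose grey finned heat sink, 32 x 32 x 20 mm, in front of the fixture; origin: centre of its underside. Leave alone.
Things that resemble listed ones, but are neither listed nor needed, are in the scene too. There is more than one size of the test_fixture; the job needs the larger.

How it is judged:
By the outcome, as a careful person would: the job done as asked, in the order asked, and still so for the second after the job is handed in, with the robot touching nothing.
It also fails if it takes over 40 s, if anything falls off the work surface, if the arm or the gripper's body presses on something with over 40 N, if the wrist force passes 120 N, or if a joint passes its speed limit or range.

## Working session

There is one attempt and no reset: what is moved stays moved. The work goes in short steps, Python scripts to look and compute and a shell command to move; the robot and the scene stay as the last step left them, time stands still between calls to the robot, and variables do not carry over. Pictures are saved under pics/ and viewed, and the job is handed in when it is done.

```bash
mkdir -p pics; ls
python3 - <<'E'
from rig import r
import cv2
for n in("top","side"):
    cv2.imwrite(f"pics/{n}0.png",r.read_camera(n)); print(n,r.camera_info(n))
o=r.get_obs(); print({k:o[k] for k in("t","tool_pos","eef_rot","force","grip_width")})
E
```

```text
pics
top {'camera_matrix': array([[524.53138642,   0.        , 310.96480949],
       [  0.        , 524.53138642, 241.57498345],
       [  0.        ,   0.        ,   1.        ]]), 'rvec': array([ 2.12249209, -2.12743499,  0.21063861]), 'tvec': array([-410.49504193,  535.93771986,  897.29684649])}
side {'camera_matrix': array([[597.17956004,   0.        , 321.34068236],
       [  0.        , 597.17956004, 243.23642444],
       [  0.        ,   0.        ,   1.        ]]), 'rvec': array([ 0.51565934, -2.69995429,  1.17941578]), 'tvec': array([341.79051253, 412.01544909, 585.16518607])}
{'t': 0.1, 'tool_pos': array([202.17216713, 537.78739773, 237.91326067]), 'eef_rot': array([ 0.12600902,  0.69589782, -0.12703604,  0.69549249]), 'force': array([ 0.46355484, -0.31210856,  0.23426518]), 'grip_width': 88.11625338975222}
```

View pics/top0.png

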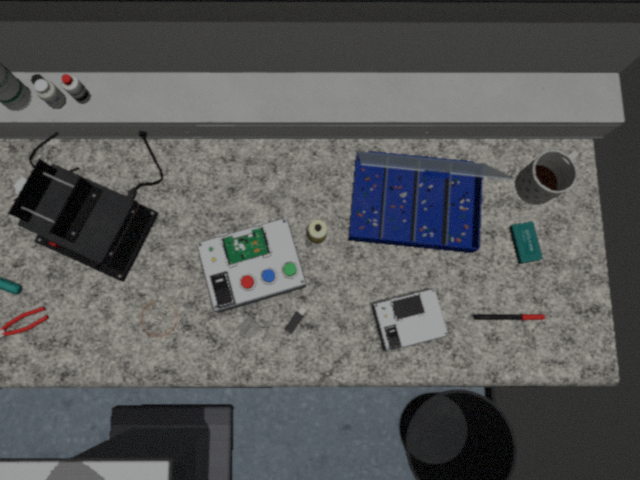

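View pics/side0.png

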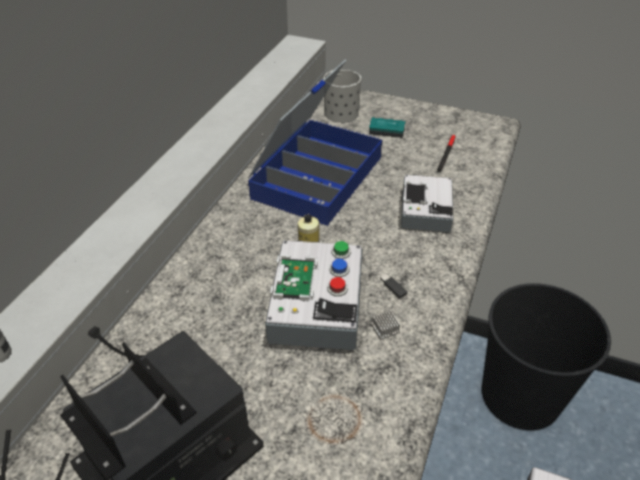

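```bash
cat > h.py <<'E'
from rig import r
import cv2,numpy as np
def proj(n,P):
    c=r.camera_info(n); return cv2.projectPoints(np.array(P,float).reshape(-1,1,3),c["rvec"],c["tvec"],c["camera_matrix"],None)[0].reshape(-1,2)
def ray(n,uv,z):
    c=r.camera_info(n);R=cv2.Rodrigues(c["rvec"])[0];t=np.ravel(c["tvec"])
    d=R.T@np.linalg.inv(c["camera_matrix"])@np.array([uv[0],uv[1],1.]);o=-R.T@t
    return o+d*(z-o[2])/d[2]
def crop(n,x0,y0,x1,y1,s,f,img=None):
    im=r.read_camera(n) if img is None else img
    cv2.imwrite("pics/"+f,cv2.resize(im[y0:y1,x0:x1],None,fx=s,fy=s,interpolation=cv2.INTER_CUBIC))
E
python3 - <<'E'
from h import *
print(proj("top",[[0,0,0],[202,538,238],[500,0,0]]),proj("side",[[202,538,238]]))
for n in("top","side"):
    im=r.read_camera(n)
    a=(190,210,320,320) if n=="top" else (255,205,415,350)
    crop(n,*a,5 if n=="top" else 4,n+"c.png",im)
    for q,z in(("red_top",70),("blue_top",70),("green_top",70),("rocker_on_face",70),("flux_bottle",33),("usb_stick",4),("heat_sink",10),("green_board",68)):
        for b in r.boxes_of(n,q)[:3]: print(n,q,round(b["conf"],2),np.round(b["point"],1),np.round(ray(n,b["point"],z),1))
E
```

```text
[[  71.00237754  554.86724156]
 [-401.3177746   462.20619243]
 [  93.0701089   265.34882344]] [[  83.26873569 3072.12705358]]
top red_top 0.73 [245.1 284. ] [ 456.3 -296.2   70. ]
top blue_top 0.72 [222.1 286.1] [ 452.7 -256.2   70. ]
top blue_top 0.65 [267.5 275.1] [ 471.9 -335.2   70. ]
top rocker_on_face 0.54 [393.6 335.7] [ 366.6 -553.2   70. ]
top flux_bottle 0.78 [317.7 228.8] [ 562.9 -424.5   33. ]
top flux_bottle 0.67 [267.5 275.4] [ 476.  -332.4   33. ]
top usb_stick 0.7 [296.2 318.1] [ 400.  -384.3    4. ]
top usb_stick 0.17 [246.4 242.3] [ 543.1 -289.2    4. ]
top heat_sink 0.72 [249.3 327.4] [ 383.  -298.5   10. ]
top green_board 0.89 [244.5 242.8] [ 530.  -293.4   68. ]
top green_board 0.51 [317.4 228.5] [ 555.8 -423.2   68. ]
side red_top 0.61 [335.6 284.8] [ 461.7 -293.    70. ]
side blue_top 0.52 [338.  264.9] [ 472.7 -332.4   70. ]
side green_top 0.58 [340.6 249.4] [ 480.8 -365.4   70. ]
side rocker_on_face 0.96 [337.1 309. ] [ 443.6 -250.7   70. ]
side rocker_on_face 0.54 [440.  209.3] [ 361.4 -516.6   70. ]
side flux_bottle 0.83 [309.1 230.2] [ 559.2 -427.    33. ]
side flux_bottle 0.32 [336.4 284.8] [ 472.2 -326.2   33. ]
side usb_stick 0.57 [398. 288.] [ 388.  -381.4    4. ]
side green_board 0.57 [294.4 279.2] [ 522.3 -283.    68. ]
```

View pics/topc.png

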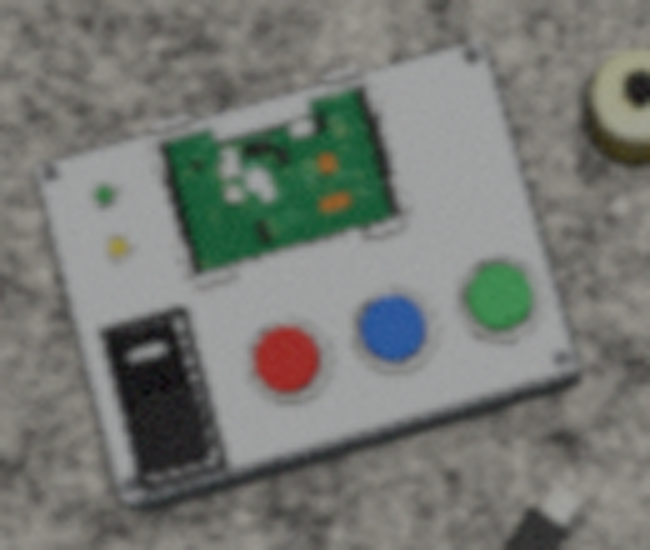

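View pics/sidec.png

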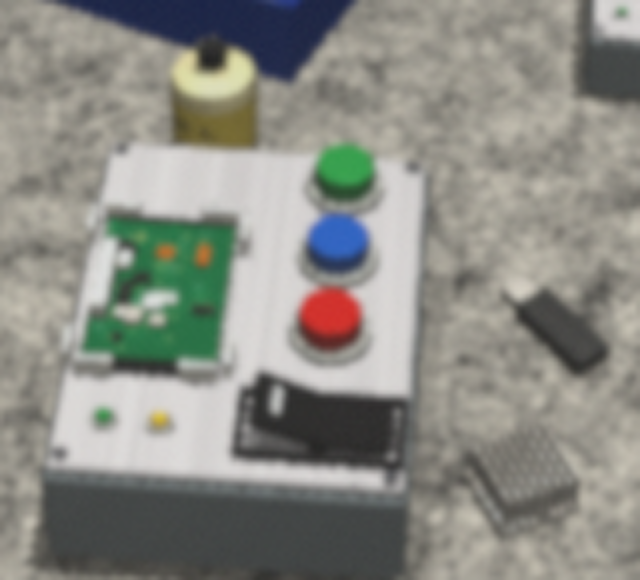

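```bash
cat >> h.py <<'E'
M={"red":[-32,14,70],"blue":[-32,-25,70],"green":[-32,-64,70]}
E
python3 - <<'E'
from h import *
from scipy.optimize import least_squares
top=np.array([[287,359],[394,328],[499,296],[45,170],[480,48],[577,375],[125,497]])/5+[190,210]-.4
side=np.array([[331,312],[338,238],[345,167]])/4+[255,205]-.375
m=np.array([[-32,14,70],[-32,-25,70],[-32,-64,70],[65,86,55],[65,-86,55],[-65,-86,55],[-65,86,55]],float)
def W(p,m): c,s=np.cos(p[2]),np.sin(p[2]); return np.c_[p[0]+c*m[:,0]-s*m[:,1],p[1]+s*m[:,0]+c*m[:,1],m[:,2]]
for w in((1,0),(0,1),(1,1)):
    f=lambda p:np.r_[w[0]*(proj("top",W(p,m))-top).ravel(),w[1]*(proj("side",W(p,m[:3]))-side).ravel()]
    s=least_squares(f,[480,-310,.2]);p=s.x
    print(w,p.round(3),np.abs(s.fun).max().round(2))
    print(W(p,np.r_[m[:3],[[-14,60,70],[-32,60,63]]]).round(1))
for n,u in(("top",np.array([147,351])/5+[190,210]),("side",np.array([277,400])/4+[255,205])): print(ray(n,u,71))
E
```

```text
(1, 0) [ 4.95195e+02 -3.04144e+02  2.75000e-01] 2.99
[[ 460.6 -299.4   70. ]
 [ 471.2 -336.9   70. ]
 [ 481.8 -374.4   70. ]
 [ 465.4 -250.2   70. ]
 [ 448.1 -255.1   63. ]]
(0, 1) [ 4.95328e+02 -3.01781e+02  2.88000e-01] 0.26
[[ 460.7 -297.4   70. ]
 [ 471.7 -334.8   70. ]
 [ 482.8 -372.2   70. ]
 [ 464.9 -248.2   70. ]
 [ 447.6 -253.3   63. ]]
(1, 1) [ 4.95475e+02 -3.03602e+02  2.76000e-01] 3.3
[[ 460.9 -298.9   70. ]
 [ 471.5 -336.4   70. ]
 [ 482.1 -373.9   70. ]
 [ 465.7 -249.7   70. ]
 [ 448.3 -254.6   63. ]]
[ 462.93678982 -251.30883495   71.        ]
[ 462.49175651 -250.15291305   71.        ]
```

```bash
cat >> h.py <<'E'
from scipy.spatial.transform import Rotation as Ro
YAW=.278
def plan(tgt,up=1):
    o=r.get_obs();R=Ro.from_quat(o["eef_rot"]);p=o["tool_pos"]
    print("t",round(o["t"],2),"tool",p.round(1),"F",np.round(o["force"],1),"w",round(o["grip_width"],1),"j",np.round(o["joint_pos"],2))
    print("axes(rows xyz)",R.as_matrix().T.round(3).tolist())
    fx=np.array([np.cos(YAW),np.sin(YAW),0])
    for s in(1,-1):
        y=s*fx;x=np.array([0,0,-1.]);T=Ro.from_matrix(np.c_[x,y,np.cross(x,y)])
        print("turn",s,(R.inv()*T).as_rotvec().round(4))
    print("shift mm",R.inv().apply(np.array(tgt)-p).round(1))
E
python3 -c "
from h import *
plan([465,-249.5,240])"
```

```text
t 1.0 tool [202.5 538.2 238.7] F [ 0.1  0.8 -0.1] w 88.3 j [ 1.    0.18  1.61 -0.    1.35 -0.21]
axes(rows xyz) [[0.0, -0.0, -1.0], [0.352, 0.936, -0.0], [0.936, -0.352, 0.0]]
turn 1 [0.933 0.    0.   ]
turn -1 [-2.2085 -0.      0.    ]
shift mm [  -1.3 -644.8  523. ]
```

```bash
python3 -m jog '[[[-0.005,-0.030,0.025],[0.03,0,0],0.0],[[-0.01,-0.075,0.060],[0.09,0,0],0.0],[[-0.02,-0.120,0.097],[0.15,0,0],0.0],[[-0.02,-0.165,0.134],[0.21,0,0],0.0],[[-0.02,-0.210,0.170],[0.27,0,0],0.0],[[-0.02,-0.255,0.207],[0.33,0,0],0.0],[[-0.02,-0.300,0.243],[0.40,0,0],0.0],[[-0.02,-0.340,0.276],[0.46,0,0],0.0]]' 20; python3 -c "
from h import *
plan([465,-249.5,200])"
```

```text
t: 2.0
tool_pos: [341.4, 121.0, 259.1]
eef_rot: [0.283, 0.648, -0.282, 0.649]
force: [1.0, 0.5, 0.2]
grip_width: 10.2
t 2.0 tool [341.4 121.  259.1] F [1.  0.5 0.2] w 10.2 j [ 0.01 -0.37  2.07 -0.    1.44 -0.74]
axes(rows xyz) [[0.002, -0.0, -1.0], [0.733, 0.681, 0.001], [0.681, -0.733, 0.001]]
turn 1 [ 0.4706  0.0008 -0.0013]
turn -1 [-2.671e+00  1.800e-03  1.000e-03]
shift mm [  59.3 -161.6  355.5]
```

```bash
python3 -m jog '[[[0.0,-0.020,0.044],[0.06,0,0],0.0],[[0.0,-0.040,0.089],[0.12,0,0],0.0],[[0.0,-0.061,0.133],[0.18,0,0],0.0],[[0.01,-0.081,0.178],[0.24,0,0],0.0],[[0.02,-0.101,0.222],[0.30,0,0],0.0],[[0.04,-0.121,0.267],[0.36,0,0],0.0],[[0.06,-0.142,0.311],[0.42,0,0],0.0],[[0.09,-0.161,0.3555],[0.47,0,0],0.0]]'; python3 -c "
from h import *
plan([465,-249.5,100])"
```

```text
t: 3.0
tool_pos: [466.9, -249.2, 168.9]
eef_rot: [0.426, 0.564, -0.426, 0.566]
force: [0.7, 0.6, 0.1]
grip_width: 0.6
t 3.0 tool [ 466.9 -249.2  168.9] F [0.7 0.6 0.1] w 0.6 j [-0.71  0.15  1.79  0.    1.2  -0.99]
axes(rows xyz) [[0.002, -0.002, -1.0], [0.961, 0.275, 0.001], [0.275, -0.961, 0.002]]
turn 1 [ 0.0008  0.0021 -0.0015]
turn -1 [-3.1408e+00  2.3000e-03  3.3000e-03]
shift mm [68.9 -2.  -0.4]
```

```bash
python3 -m jog '[[[0.03,-0.001,0],[0,0,0],0],[[0.06,-0.002,0],[0,0,0],0],[[0.08,-0.002,0],[0,0,0],0],[[0.084,-0.002,0],[0,0,0],0],[[0.084,-0.002,0],[0,0,0],0]]'
python3 - <<'E'
from h import *
plan([465,-249.5,63])
crop("side",230,170,430,350,4,"s1.png"); crop("top",180,180,330,320,4,"t1.png")
E
```

```text
t: 3.62
tool_pos: [464.3, -247.6, 85.1]
eef_rot: [0.425, 0.565, -0.425, 0.565]
force: [0.6, -0.4, 0.4]
grip_width: 0.3
t 3.62 tool [ 464.3 -247.6   85.1] F [ 0.6 -0.4  0.4] w 0.3 j [-0.72  0.27  1.84 -0.    1.03 -1.  ]
axes(rows xyz) [[0.0, -0.0, -1.0], [0.961, 0.277, 0.0], [0.277, -0.961, 0.0]]
turn 1 [ 0.0031  0.0003 -0.0002]
turn -1 [-3.1385e+00  3.0000e-04  5.0000e-04]
shift mm [22.1  0.2  2. ]
```

View pics/s1.png

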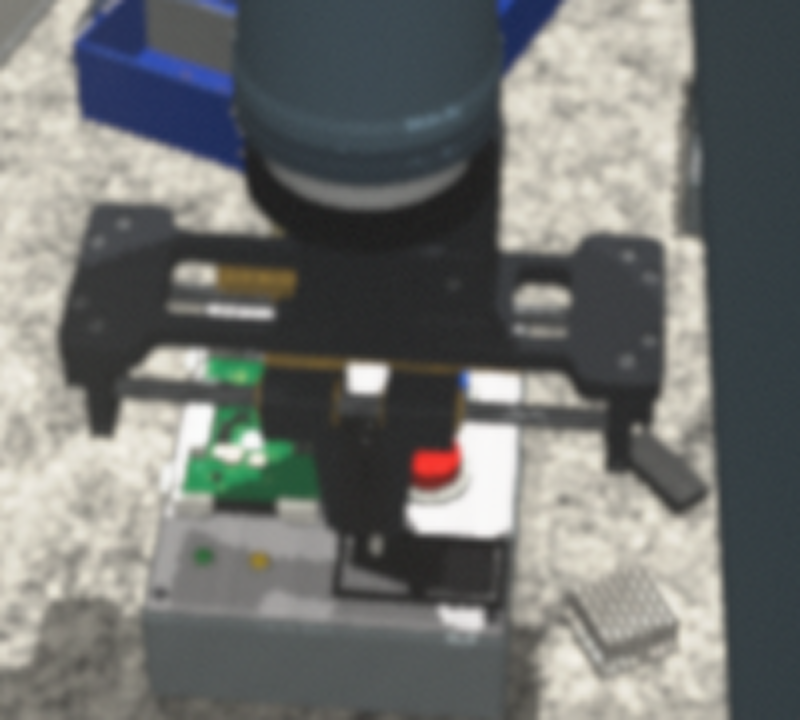

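View pics/t1.png

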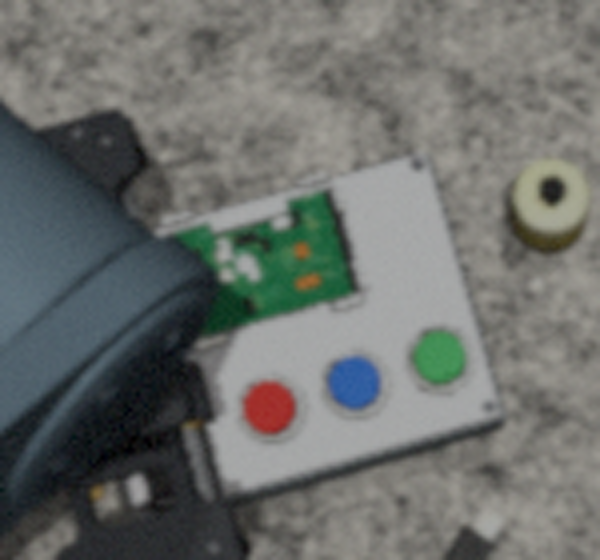

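```bash
python3 -m jog '[[[0.006,0,0.001],[0,0,0],0],[[0.010,0,0.0015],[0,0,0],0],[[0.013,0,0.0015],[0,0,0],0],[[0.016,0,0.0015],[0,0,0],0],[[0.018,0,0.0015],[0,0,0],0],[[0.020,0,0.0015],[0,0,0],0],[[0.021,0,0.0015],[0,0,0],0],[[0.021,0,0.0015],[0,0,0],0]]'
```

```text
t: 4.72
tool_pos: [464.2, -249.0, 63.5]
eef_rot: [0.425, 0.565, -0.425, 0.565]
force: [0.9, -0.8, 0.9]
grip_width: 0.4
```

```bash
python3 -m jog '[[[0.0005,0,0],[0,0,0],0],[[0.001,0,0],[0,0,0],0],[[0.001,0,0],[0,0,0],0]]';python3 -m jog '[[[0.0005,0,0],[0,0,0],0],[[0.001,0,0],[0,0,0],0],[[0.001,0,0],[0,0,0],0]]'
python3 - <<'E'
from h import *
crop("side",280,240,380,350,6,"s2.png")
E
```

```text
t: 5.1
tool_pos: [464.2, -249.0, 63.3]
eef_rot: [0.425, 0.565, -0.425, 0.565]
force: [-0.9, 1.0, 7.8]
grip_width: 0.6
t: 5.48
tool_pos: [464.3, -249.0, 63.2]
eef_rot: [0.425, 0.565, -0.425, 0.565]
force: [-3.8, 1.5, 16.3]
grip_width: 0.2
```

View pics/s2.png

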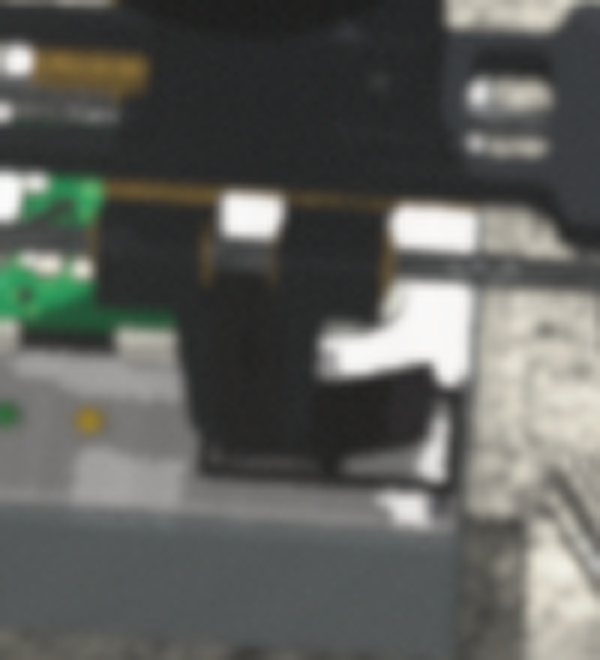

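The rocker meets a hard stop at 63.2 mm, where 63 is expected, and its near half (crop ~380,400) is now raised. Next I lift and check it.

```bash
python3 -m jog '[[[-0.01,0,0],[0,0,0],0],[[-0.03,0,0],[0,0,0],0],[[-0.03,0,0.03],[0,0,0],0],[[-0.03,0,0.06],[0,0,0],0],[[-0.03,-0.010,0.085],[0,0,0],0],[[-0.03,-0.018,0.088],[0,0,0],0],[[-0.03,-0.018,0.088],[0,0,0],0]]'
python3 - <<'E'
from h import *
plan([471.5,-336,62])
crop("side",255,205,415,350,4,"s3.png")
E
```

```text
t: 6.4
tool_pos: [470.3, -338.0, 91.1]
eef_rot: [0.426, 0.566, -0.425, 0.564]
force: [0.7, 0.0, 1.1]
grip_width: 0.3
t 6.4 tool [ 470.3 -338.    91.1] F [0.7 0.  1.1] w 0.3 j [-0.83  0.36  1.7   0.    1.08 -1.11]
axes(rows xyz) [[-0.001, 0.002, -1.0], [0.961, 0.276, -0.001], [0.276, -0.961, -0.002]]
turn 1 [ 0.0017 -0.0018  0.0008]
turn -1 [-3.1399e+00 -1.3000e-03 -2.9000e-03]
shift mm [29.1  1.8 -1.5]
```

View pics/s3.png

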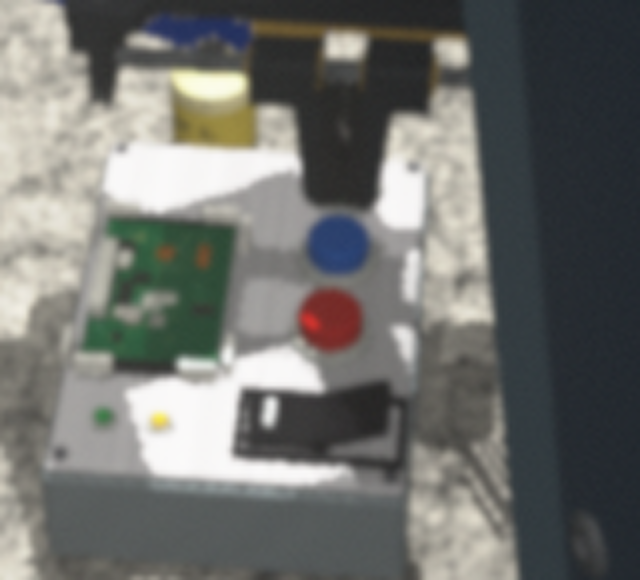

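Rocker is on: its marked half is flat and its near half is up. Now blue.

```bash
python3 -m jog '[[[0.006,0.0015,-0.0015],[0,0,0],0],[[0.014,0.0015,-0.0015],[0,0,0],0],[[0.018,0.0015,-0.0015],[0,0,0],0],[[0.022,0.0015,-0.0015],[0,0,0],0],[[0.025,0.0015,-0.0015],[0,0,0],0],[[0.027,0.0015,-0.0015],[0,0,0],0],[[0.028,0.0015,-0.0015],[0,0,0],0],[[0.028,0.0015,-0.0015],[0,0,0],0]]';  python3 -m jog '[[[0.0005,0,0],[0,0,0],0],[[0.001,0,0],[0,0,0],0],[[0.001,0,0],[0,0,0],0]]'
```

```text
t: 7.45
tool_pos: [472.6, -336.9, 63.7]
eef_rot: [0.425, 0.565, -0.425, 0.565]
force: [0.6, 0.8, 0.0]
grip_width: 0.4
t: 7.82
tool_pos: [472.6, -336.9, 62.9]
eef_rot: [0.425, 0.565, -0.425, 0.565]
force: [0.1, -1.2, 1.8]
grip_width: 0.3
```

```bash
python3 -m jog '[[[0.0005,0,0],[0,0,0],0],[[0.001,0,0],[0,0,0],0],[[0.001,0,0],[0,0,0],0]]';python3 -m jog '[[[0.0005,0,0],[0,0,0],0],[[0.001,0,0],[0,0,0],0],[[0.001,0,0],[0,0,0],0]]'
```

```text
t: 8.2
tool_pos: [472.7, -337.0, 62.4]
eef_rot: [0.425, 0.565, -0.425, 0.565]
force: [-1.3, 0.5, 6.1]
grip_width: 0.3
t: 8.57
tool_pos: [472.7, -337.0, 62.3]
eef_rot: [0.425, 0.565, -0.425, 0.565]
force: [-5.0, 2.7, 14.7]
grip_width: 0.2
```

Hard stop at 62.3 mm, where 62 is expected. I lift, check, and move over green.

```bash
python3 -m jog '[[[-0.01,0,0],[0,0,0],0],[[-0.025,0,0],[0,0,0],0],[[-0.027,0,0.02],[0,0,0],0],[[-0.027,-0.0005,0.036],[0,0,0],0],[[-0.027,-0.0005,0.039],[0,0,0],0],[[-0.027,-0.0005,0.039],[0,0,0],0]]'
python3 - <<'E'
from h import *
plan([482.1,-373.6,62])
crop("side",255,205,415,350,4,"s4.png")
crop("top",190,210,320,320,5,"t4.png")
E
```

```text
t: 9.32
tool_pos: [482.6, -373.9, 87.3]
eef_rot: [0.425, 0.565, -0.425, 0.565]
force: [-1.4, 0.3, -0.3]
grip_width: 0.5
t 9.32 tool [ 482.6 -373.9   87.3] F [-1.4  0.3 -0.3] w 0.5 j [-0.85  0.43  1.62  0.    1.09 -1.13]
axes(rows xyz) [[-0.001, 0.001, -1.0], [0.961, 0.277, -0.0], [0.277, -0.961, -0.001]]
turn 1 [ 0.0026 -0.0011  0.0004]
turn -1 [-3.139e+00 -6.000e-04 -1.700e-03]
shift mm [25.3 -0.4 -0.4]
```

View pics/s4.png

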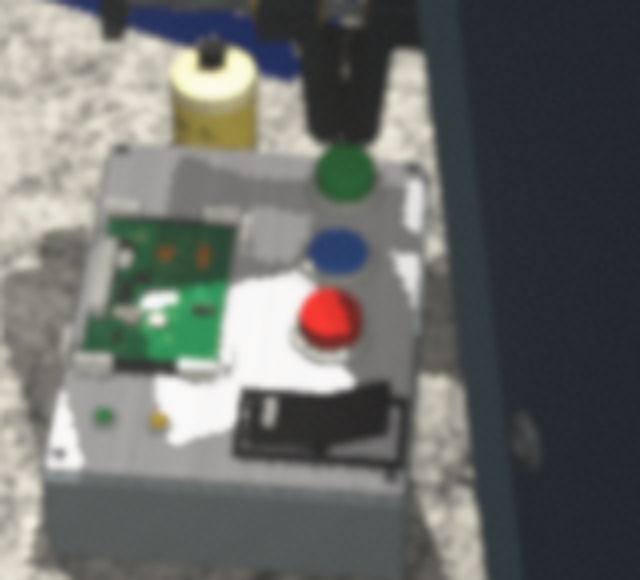

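View pics/t4.png

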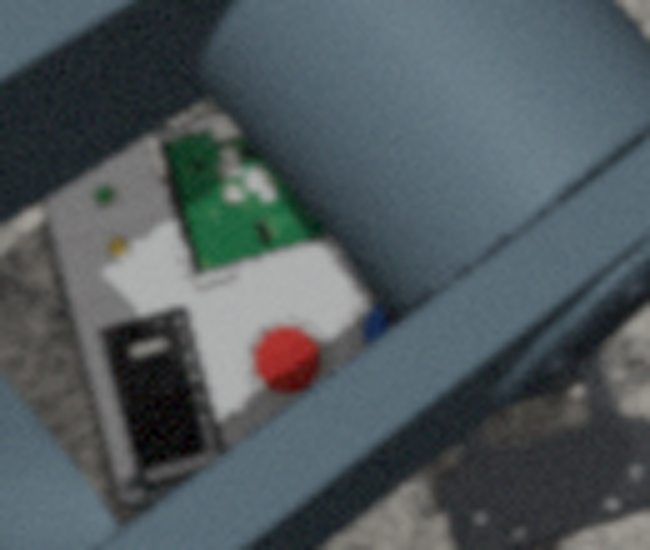

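Side crop: blue at (338,251) has dropped from (338,238), red is still out, and the rocker is on. Now green.

```bash
python3 -m jog '[[[0.006,0,0],[0,0,0],0],[[0.012,0,0],[0,0,0],0],[[0.016,0,0],[0,0,0],0],[[0.019,0,0],[0,0,0],0],[[0.022,0,0],[0,0,0],0],[[0.024,0,0],[0,0,0],0],[[0.025,0,0],[0,0,0],0],[[0.025,0,0],[0,0,0],0]]';  python3 -m jog '[[[0.0005,0,0],[0,0,0],0],[[0.001,0,0],[0,0,0],0],[[0.001,0,0],[0,0,0],0]]'
```

```text
t: 10.42
tool_pos: [483.1, -374.5, 62.7]
eef_rot: [0.425, 0.565, -0.425, 0.565]
force: [0.4, -0.9, 0.1]
grip_width: 0.5
t: 10.8
tool_pos: [483.2, -374.6, 62.5]
eef_rot: [0.425, 0.565, -0.425, 0.565]
force: [-1.7, 1.4, 4.9]
grip_width: 0.3
```

```bash
python3 -m jog '[[[0.0005,0,0],[0,0,0],0],[[0.001,0,0],[0,0,0],0],[[0.001,0,0],[0,0,0],0]]'
```

```text
t: 11.18
tool_pos: [483.2, -374.6, 62.4]
eef_rot: [0.425, 0.565, -0.425, 0.565]
force: [-4.5, 3.0, 11.5]
grip_width: 0.3
```

```bash
python3 -m jog '[[[0.0005,0,0],[0,0,0],0],[[0.0007,0,0],[0,0,0],0],[[0.0007,0,0],[0,0,0],0]]'; python3 -m jog '[[[-0.01,0,0],[0,0,0],0],[[-0.04,0,0],[0,0,0],0],[[-0.08,0,0],[0,0,0],0],[[-0.12,0,0],[0,0,0],0],[[-0.16,0,0],[0,0,0],0],[[-0.18,0,0],[0,0,0],0],[[-0.18,0,0],[0,0,0],0]]'
python3 - <<'E'
from h import *
crop("side",230,190,430,350,4,"s5.png")
o=r.get_obs();print(o["t"],o["tool_pos"])
E
```

```text
t: 11.55
tool_pos: [483.2, -374.6, 62.3]
eef_rot: [0.425, 0.565, -0.425, 0.565]
force: [-4.9, 4.8, 16.5]
grip_width: 0.5
t: 12.42
tool_pos: [483.4, -374.8, 241.2]
eef_rot: [0.425, 0.564, -0.425, 0.566]
force: [-0.3, 0.6, 0.2]
grip_width: 0.3
12.475 [ 482.78427773 -374.16666577  239.36535068]
```

View pics/s5.png

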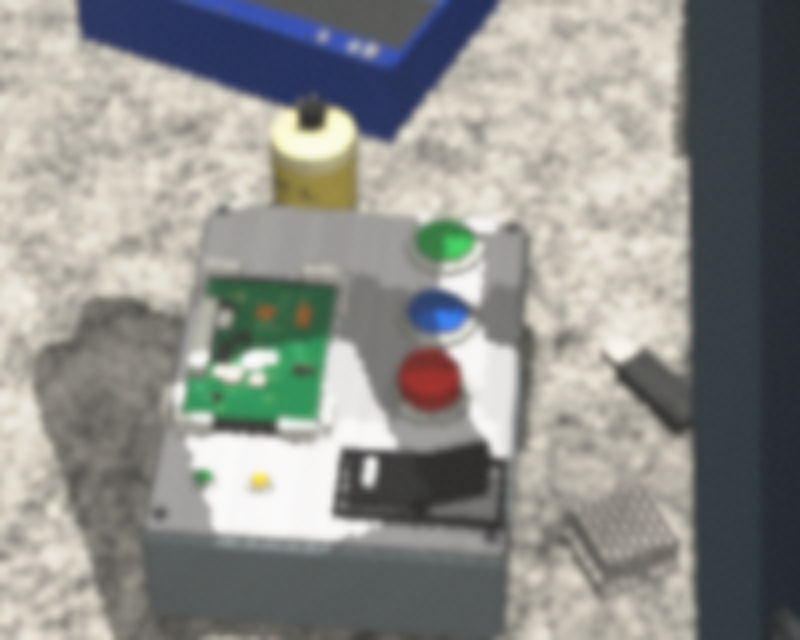

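In the last picture green (445,240) and blue (438,312) are down, red (430,380) is out, and the rocker (415,480) is on. The bottle, stick, heat sink and board look unmoved.

```bash
python3 -c "
from rig import r
print(r.finish_job())"
```

```text
the job is handed in; nothing more can be done
None
```

I switched the rocker on, pushed blue home, then green, and handed the job in at about 12.5 s, with the arm lifted clear at about 240 mm. The only fixture I touched was the larger one.

| Control | Stopped at (mm) | Expected (mm) | Vertical force at the stop (N) |
|---|---|---|---|
| Rocker, marked half | 63.2 | 63 | 16.3 |
| Blue button | 62.3 | 62 | 14.7 |
| Green button | 62.3 | 62 | 16.5 |

- **Last picture:** it shows the rocker's white-marked half level, blue and green down, and red still out. The board, bottle, memory stick and heat sink look where they were; I judged this by eye and did not measure it.
- **Disagreement:** the two cameras placed the fixture about 2 mm apart, which is within their calibration. One point in the fit was off by 3 pixels. The three stops are each 0.2–0.3 mm above the stated heights; I took this as a small height offset because the force rose sharply there while the tool hardly moved.

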